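# Gauge the height of a mounted specimen

## Task

Stand the specimen carrier (it has a blue grip tab) on the base of the height gauge, specimen centred under the gauge's foot and tab towards the open front, and let go of it while the foot is still clear. Then press the orange pad to lower the gauge until the sprung foot sits on the specimen, pushed in about half of its 12 mm travel and never right to its stop, and leave it standing like that. Do not disturb the jar, the slide box or the dish.

Things in the scene. Friction and masses are not known exactly. Their poses are not given: they have to be found in the camera images.
- gauge: Height gauge fixed to the bench. Origin: on the bench straight below the foot; z up, x towards the column (x 66 to 90 mm). Grey base x -70 to +95, 130 mm wide, top 16 mm above the bench, white spot below the foot. Ivory head overhangs it: x -50 to +92, 52 mm wide, underside at 316 mm: no room above for an upright gripper; come from the open front (-x) leaning back 30 to 45 degrees.
- pad_top (a point): Middle of the flat top of the orange press pad: 42 mm long (gauge x -52 to -10, this point at -35), 26 wide, 14 thick. Pad, carriage and foot slide vertically together; the point starts 165 to 185 mm above the bench, lowest 93 mm. About 6 N pushes the carriage down (spring force comes on top); it stays where left. Press it with shut fingers or grip its sides.
- foot_tip (a point): Centre of the underside of the gauge's foot, a 14 mm steel disc on an 8 mm stem under the carriage's bush, at gauge x = 0. With the foot fully out it is 60 mm lower than pad_top, so it starts 105 to 125 mm above the bench.
- foot (a joint): How far the foot is pushed up into the bush, in m: 0 = hanging fully out, 0.012 = at its stop, half of the travel = 0.006. Spring: about 1.5 N when it begins to move and 0.6 N more for each mm. A green ring on the stem, 4 to 8 mm below the bush when the foot is out, shows the wanted depth.
- carrier: Loose carrier, about 0.2 kg. Origin: underside, below the specimen; z up, x away from the tab. Plate x -75 to +23 mm, 44 wide, 10 thick. Blue upright tab 22 mm (x, centred at -60) x 14 (y), 10 to 56 mm above the underside. At the origin a 30 mm brass table on a stiff screw carries an amber 20 mm square chip; its top, the face to gauge, is somewhere from 37 to 53 mm above the underside.
- jar: Bystander: amber jar with white cap, 50 mm across, 85 mm tall; origin at the centre of its underside.
- slidebox: Bystander: yellow slide box with white lid, 77 x 57 x 32 mm; origin at the centre of its underside.
- dish: Bystander: round covered dish, 86 mm across, 24 mm tall; origin at the centre of its underside.
Not all that is in view belongs to the job. What is shaped like the carrier but red is not meant.

How it is judged:
On the way:
1. the carrier stands on the gauge's base with the specimen under the foot (within 7 mm), let go, the foot still clear of it (z of carrier in the frame of gauge between 0.013 and 0.019 m and horizontal distance between carrier and foot_tip below 0.007 m and angle between the x axis of carrier and the x axis of gauge, either way round below 0.5 rad and angle between carrier's own z axis and vertical below 0.05 rad and contact force between the fingers and carrier below 0.05 N and value of joint foot below 0.0012 m), for 0.2 s.
At the end, for the whole second after the job is handed in: The carrier stands flat on the gauge's base with its origin within 7 mm horizontally of the foot and its x axis within 0.5 rad of the gauge's, all at rest, and the foot rests on the specimen pushed in between 3.5 and 8.5 mm (value of joint foot between 0.0035 and 0.0085 m and horizontal distance between carrier and foot_tip below 0.007 m and z of carrier in the frame of gauge between 0.013 and 0.019 m and angle between the x axis of carrier and the x axis of gauge, either way round below 0.5 rad and angle between carrier's own z axis and vertical below 0.05 rad and linear speed of carrier below 0.02 m/s and velocity of joint foot between -0.003 and 0.003 m/s); the robot touches nothing.
It fails at once if the foot is driven to its stop (pushed in more than 11.2 mm) (value of joint foot above 0.0112 m).
It fails at once if a bystander is moved by more than 20 mm or tipped (distance of any of jar, slidebox, dish from where it was at the start of the episode above 0.02 m or angle between any of jar, slidebox, dish's own z axis and vertical above 0.3 rad).
It also fails if it takes over 66 s, if anything falls off the work surface, if the arm or the gripper's body presses on something with over 40 N, if the wrist force passes 120 N, or if a joint passes its speed limit or range.

## Robot

A 6-joint arm with a two-finger parallel gripper is mounted at the origin on the work surface. World frame = base frame: x ahead of the robot, y to its left, z up, the work surface at z = 0. Lengths are in m, angles in rad, forces in N, time in s.
With the tool pointing down it reaches from about 0.3 to 0.775 m from the base axis. Payload 14.6 kg.
Tool frame: the origin (TCP) lies at the very end of the fingers, on their centre line; the grasp point (between the pads) lies 19 mm behind it; y points along the fingers, z is the direction in which the jaws open and shut, and the axes are right-handed (so a half turn about y gives the same grasp; the last joint's range is limited). The gripper opens to 94 mm and grips with 3 to 60 N. Pads are 16 mm wide; open, the fingers measure 119 mm over their backs; the gripper's body (75 mm by 177 mm) begins 78 mm behind the grasp point.
Start: joints at [1.123, 0.3, 1.521, -0, 1.321, -0.067], TCP at [0.204, 0.511, 0.205] pointing down, gripper open.
Joint ranges: [-3.03, 3.03], [-0.79, 2.21], [0.23, 2.52], [-1.04, 4.18], [0, 3.07], [-2.55, 2.55]. Speed limits (rad/s): [2.22, 2.22, 2.57, 3.14, 3.14, 3.14].

## Interface

Orientations are given as [roll, pitch, yaw] about the fixed x, y, z axes, in that order (R = Rz(yaw) Ry(pitch) Rx(roll)).
In Python, from station import get_obs, camera, hand_in, masks_of gives the robot as it stands.
- The arm moves only by the shell command python3 -m jog 'ROWS' [FORCE]. ROWS is text: rows parted by semicolons, each of 7 numbers parted by spaces: the shift along the world's x, y, z in mm, then the turn, a rotation vector about the world's x, y, z in degrees, then the closure, from 0 (fully open) to 1 (shut). A call has 1 to 10 rows; each row is the pose to reach, as a shift and turn from the pose measured when the call began; what a row does not reach only later rows make up. A row lasts 1/12 s, in which the tool goes at most 41.7 mm and 7.16 degrees, less where a joint would pass 70% of its speed; a pose out of reach is approached as far as the arm can. A call with a gripper value outside its range is refused whole. The fingers move at their own pace and stop on an object; FORCE is the grip in N (left out, the last holds). Time passes only in rows, so rows that repeat a pose let the fingers close. It gives the time, the measured TCP pose, the force and the opening at its end, in the units of the state.
- get_obs(): the state, without advancing time (a new reading comes with each control period).
- camera(name): name is "side" or "top" or "wrist"; returns a dict with "img" (400x640x3 uint8, red, green, blue), "range_z" (400x640 float32, m along the optical axis (not along the pixel's ray), 0 where there is no reading), "fx", "fy", "cx", "cy" (pixels), "rvec" (rotation vector, rad) and "tvec" (3), from world to camera coordinates, as OpenCV has them. Camera axes: x right, y down, z forward; pixel columns grow to the right and rows downward; lengths in m; the calibration is good to about 2 mm. A picture is of the moment at which its call begins.
- hand_in(): hands the job in, once; it reports no verdict.
Trained networks look in the newest picture that a camera, given by its name, has taken for a name from the list of things; names that differ only in an ending like _2 or _b are one class to them, and where a whole thing is asked for, a point or a joint stands for the part that bears it (a point fixed in the world has none). Each returns a list of dicts, best first, with "conf" (0 to 1); they miss things now and then, are a little off and sometimes report something else, mostly with a low value. They report only what shows in the picture. A call takes as long as a camera call. They do not tell look-alikes from the thing itself.
- masks_of(thing, camera): "mask" (400x640 bool, what is visible of it) and "extent" ([left, top, right, bottom] in pixels, round what is visible of it).
The state is a dict: "time_s": time; "qpos": joint angles; "joint_vel": joint speeds; "tau": joint torques, N m; "ee_pos": TCP position; "eef_rot": TCP orientation; "force": force on the tool from outside, world axes, zero at the start; "moment": the same for the moment, N m; "grip_width": finger opening in m.
Only numpy, scipy, OpenCV 4.12 (cv2) and the standard library are available. Lean on these libraries where they do the work, as an engineer would, in place of code of your own. Each camera call takes 0.05 s, during which the arm holds its last target.

## Working session

There is one attempt and no reset: what is moved stays moved. The work goes in short steps, Python scripts to look and compute and a shell command to move; the robot and the scene stay as the last step left them, time stands still between calls to the robot, and variables do not carry over. Pictures are saved under pics/ and viewed, and the job is handed in when it is done.

```bash
ls; mkdir -p pics
cat > h.py <<'E'
import numpy as np, cv2
from station import get_obs, camera, hand_in, masks_of
def save(n,im,scale=1):
    if scale!=1: im=cv2.resize(im,None,fx=scale,fy=scale,interpolation=cv2.INTER_CUBIC)
    cv2.imwrite('pics/'+n+'.png',im[:,:,::-1])
def world(c,mask=None):
    h,w=c['range_z'].shape
    u,v=np.meshgrid(np.arange(w),np.arange(h))
    z=c['range_z']
    P=np.stack([(u-c['cx'])/c['fx']*z,(v-c['cy'])/c['fy']*z,z],-1)
    R=cv2.Rodrigues(np.array(c['rvec'],float))[0]
    W=(P-np.array(c['tvec']).reshape(3))@R
    W[z<=0]=np.nan
    return W
def proj(c,p):
    return cv2.projectPoints(np.array(p,float).reshape(-1,3),np.array(c['rvec'],float),np.array(c['tvec'],float),np.array([[c['fx'],0,c['cx']],[0,c['fy'],c['cy']],[0,0,1.]]),None)[0].reshape(-1,2)
E
python3 - <<'E'
from h import *
print(get_obs())
for n in ['side','top','wrist']:
    c=camera(n); save(n+'0',c['img']); np.savez('/tmp/'+n+'0.npz',**c)
    R=cv2.Rodrigues(np.array(c['rvec'],float))[0]; print(n,-R.T@np.array(c['tvec']).reshape(3),R[2],c['fx'])
E
```

```text
pics
{'time_s': 0.0, 'qpos': array([ 1.12340334e+00,  3.00482203e-01,  1.52161661e+00, -5.93028736e-06,
        1.32069672e+00, -6.66096960e-02]), 'joint_vel': array([ 0.00111563,  0.00040414, -0.00156652,  0.00077809, -0.00189983,
        0.000396  ]), 'tau': array([-3.84825780e-04, -5.31809235e+01, -3.52741134e+01,  7.08858669e-02,
        2.44285382e-02, -1.56794345e-04]), 'ee_pos': array([0.20429507, 0.51035119, 0.20486521]), 'eef_rot': array([-1.57199692e+00,  7.43331152e-05, -3.80781865e-01]), 'force': array([-0.26274471, -0.3155015 ,  0.1444935 ]), 'moment': array([-0.03246847, -0.04354904, -0.05161394]), 'grip_width': 0.09380720859548138}
side [0.43792877 1.14570692 0.98131498] [ 0.12831812 -0.8057639  -0.57816866] 472.2373954103205
top [ 3.71727331e-01 -1.20061252e-03  1.28434707e+00] [ 0.21137962 -0.00670944 -0.97738101] 475.9481480187133
wrist [0.1417713  0.53645695 0.3837825 ] [ 0.21854345 -0.08863984 -0.97179305] 307.00807825110155
```

View pics/side0.png

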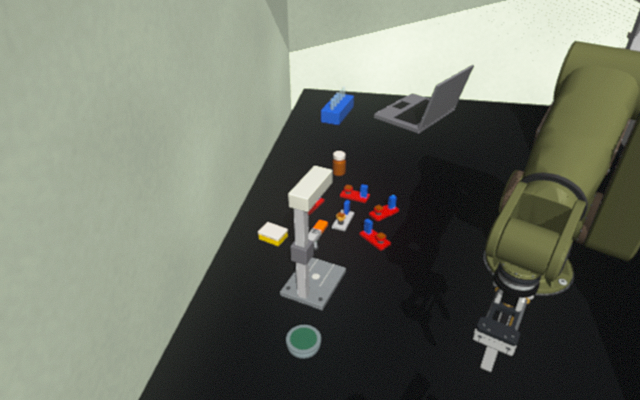

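View pics/top0.png

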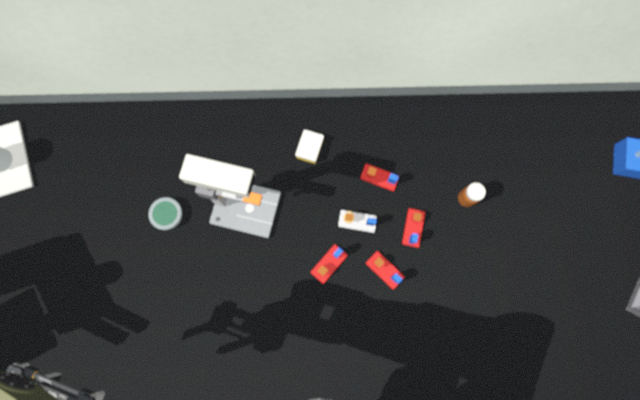

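View pics/wrist0.png

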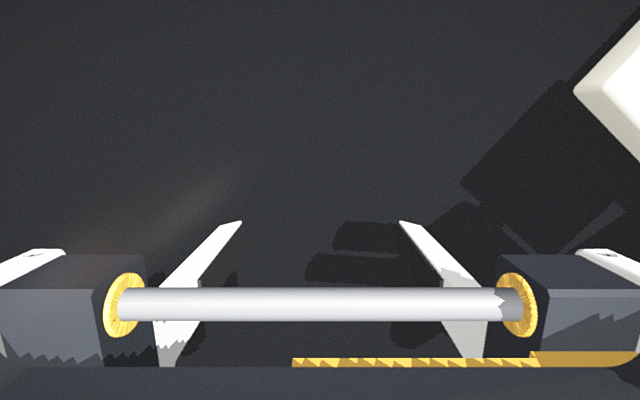

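The carrier candidates in the top picture are one with a white plate at (358,221) and four with red plates at (380,177), (414,227), (329,263) and (385,269). Red is excluded, so the white one fits. I'll confirm that in a crop and measure.

Run:
```python
from h import *
c=dict(np.load('/tmp/top0.npz')); s=dict(np.load('/tmp/side0.npz'))
a=cv2.resize(c['img'][120:300,170:450],None,fx=2.8,fy=2.8,interpolation=cv2.INTER_CUBIC)
save('crop_top',a)
b=cv2.resize(s['img'][160:320,260:420],None,fx=3.7,fy=3.7,interpolation=cv2.INTER_CUBIC); save('crop_side',b)
W=world(c)
for n,(u,v) in dict(plate=(362,228),tab=(371,221),chip=(349,216),spot=(250,209),pad=(254,198),base=(262,222),jar=(476,191),box=(310,145),dish=(165,213),head=(215,175)).items(): print(n,W[v,u].round(4))
Ws=world(s)
for n,(u,v) in dict(tab=(347,207),chip=(341,217),pad=(320,227),base=(325,285),head=(312,190)).items(): print('s',n,Ws[v,u].round(4))
```

```text
plate [ 0.5596 -0.1284  0.0089]
tab [ 0.5716 -0.1488  0.0493]
chip [ 0.5878 -0.0921  0.0405]
spot [0.6176 0.1739 0.0146]
pad [0.6118 0.1418 0.1804]
base [0.5806 0.141  0.0176]
jar [ 0.6373 -0.4183  0.0893]
box [0.7902 0.0075 0.0319]
dish [0.6096 0.4004 0.0255]
head [0.6229 0.1979 0.3555]
s tab [ 0.5705 -0.1415  0.0406]
s chip [ 0.5829 -0.0826  0.0407]
s pad [0.6109 0.1579 0.1835]
s base [0.5883 0.2059 0.0149]
s head [0.6165 0.2354 0.3553]
```

View pics/crop_top.png

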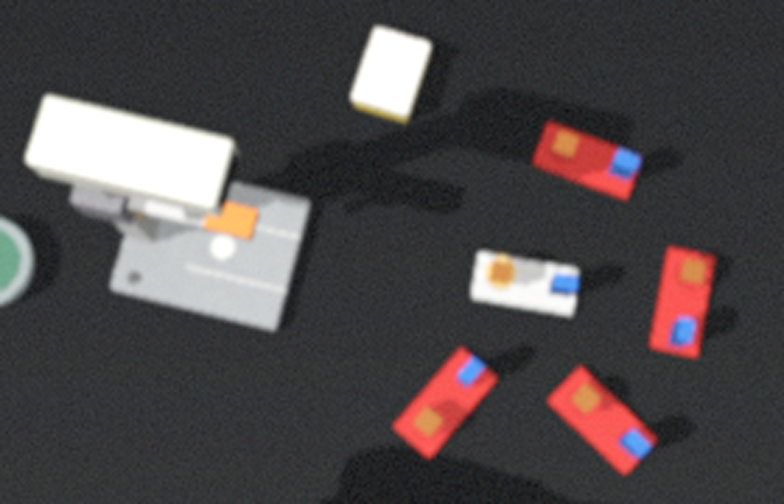

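View pics/crop_side.png

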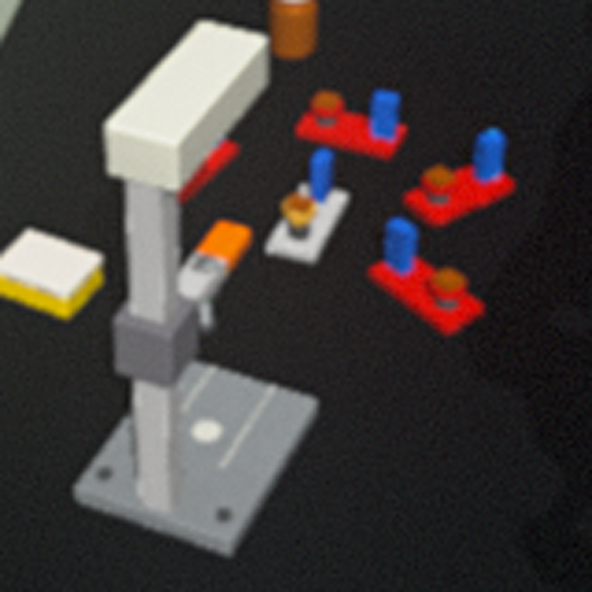

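The crop confirms it: the white plate with the blue tab at top (371,221) and amber chip at (349,216) is the only one that isn't red. Its tab already points the same way as the gauge's open front. Next I'll fit the poses.

```bash
cat > fit.py <<'E'
from h import *
def hsv(c): return cv2.cvtColor(c['img'],cv2.COLOR_RGB2HSV)
def rect(P):
    r=cv2.minAreaRect((P[:,:2]*1000).astype(np.float32)); return r, cv2.boxPoints(r).round(1).tolist()
E
python3 - <<'E'
from fit import *
t=dict(np.load('/tmp/top0.npz')); s=dict(np.load('/tmp/side0.npz'))
for nm,c in (('top',t),('side',s)):
    W=world(c); H=hsv(c); v=np.nan_to_num(W,nan=-9)
    near=lambda x,y,r:(np.hypot(v[...,0]-x,v[...,1]-y)<r)
    def rep(k,m):
        P=v[m]
        if len(P)<8: print(nm,k,len(P)); return
        r,b=rect(P); print(nm,k,len(P),'med',np.median(P,0).round(4),'rect',np.round(r[0],1),np.round(r[1],1),round(r[2],1),'pts',b)
    rep('base',near(.61,.17,.14)&(abs(v[...,2]-.016)<.006)&(H[...,2]>70)&(H[...,1]<60))
    rep('spot',near(.6176,.174,.022)&(abs(v[...,2]-.016)<.006)&(H[...,2]>180)&(H[...,1]<60))
    rep('head',near(.63,.21,.14)&(v[...,2]>.345))
    rep('pad',near(.61,.15,.06)&(v[...,2]>.15)&(v[...,2]<.2)&(H[...,1]>150)&(H[...,0]<25))
    rep('plate',near(.575,-.12,.07)&(abs(v[...,2]-.01)<.005)&(H[...,2]>120)&(H[...,1]<70))
    rep('tab',near(.575,-.14,.05)&(H[...,1]>120)&(H[...,0]>95)&(H[...,0]<135))
    rep('tabtop',near(.575,-.14,.05)&(H[...,1]>120)&(H[...,0]>95)&(H[...,0]<135)&(v[...,2]>.05))
    rep('chip',near(.585,-.085,.03)&(H[...,1]>100)&(H[...,0]<30)&(v[...,2]>.034))
E
```

```text
top base 1925 med [0.6041 0.1734 0.0147] rect [623.2 187.8] [165.8 130.5] 74.9 pts [[538.5999755859375, 124.80000305175781], [664.5999755859375, 90.80000305175781], [707.7999877929688, 250.89999389648438], [581.7999877929688, 284.8999938964844]]
top spot 170 med [0.615  0.1763 0.0148] rect [614.1 175.1] [43.1 35.1] 73.9 pts [[591.2999877929688, 159.1999969482422], [625.0999755859375, 149.5], [637.0, 191.0], [603.2000122070312, 200.6999969482422]]
top head 1798 med [0.6242 0.1946 0.3543] rect [625.5 195.9] [143.7  53. ] 74.5 pts [[580.7999877929688, 133.6999969482422], [631.9000244140625, 119.5999984741211], [670.2000122070312, 258.0], [619.0999755859375, 272.20001220703125]]
top pad 14 med [0.6136 0.1322 0.182 ] rect [615.1 136.1] [30.  14.6] 40.1 pts [[598.9000244140625, 132.0], [608.2999877929688, 120.9000015258789], [631.2999877929688, 140.3000030517578], [621.9000244140625, 151.39999389648438]]
top plate 375 med [ 0.5739 -0.1188  0.0089] rect [ 578.6 -115.8] [97.7 44.5] 78.6 pts [[547.0999755859375, -159.1999969482422], [590.7999877929688, -168.10000610351562], [610.0999755859375
[... 1857 characters left out ...]
0999755859375, -57.400001525878906]]
side tab 69 med [ 0.5733 -0.1424  0.04  ] rect [ 573.8 -159. ] [21.1 53. ] 10.1 pts [[558.7000122070312, -134.6999969482422], [568.0, -186.89999389648438], [588.7999877929688, -183.1999969482422], [579.5, -131.0]]
side tabtop 25 med [ 0.5739 -0.1456  0.0564] rect [ 574.5 -146.9] [25.5 13.5] 74.5 pts [[564.5999755859375, -157.5], [577.5999755859375, -161.0], [584.4000244140625, -136.39999389648438], [571.5, -132.8000030517578]]
side chip 58 med [ 0.5863 -0.0834  0.0436] rect [587.1 -87.7] [27.7 29.2] 72.5 pts [[569.0, -96.5999984741211], [596.9000244140625, -105.4000015258789], [605.2000122070312, -78.9000015258789], [577.4000244140625, -70.0999984741211]]
```

```bash
cat > plan.py <<'E'
from h import *
from scipy.spatial.transform import Rotation as Ro
def plan(p,az,tilt,o=None,flip=1):
    """TCP target p(mm), approach azimuth az deg (carrier/gauge x axis), lean tilt deg"""
    o=o or get_obs()
    a=np.radians(az);t=np.radians(tilt)
    c=np.array([np.cos(a),np.sin(a),0])
    y=np.sin(t)*c-np.cos(t)*np.array([0,0,1]); z=flip*np.array([np.sin(a),-np.cos(a),0]); x=np.cross(y,z)
    R=np.stack([x,y,z],1); R0=Ro.from_euler('xyz',o['eef_rot']).as_matrix()
    rv=np.degrees(Ro.from_matrix(R@R0.T).as_rotvec())
    print('shift',(np.array(p)-1000*o['ee_pos']).round(1),'rot',rv.round(2),'|rot|',np.linalg.norm(rv).round(1))
    return y
def tcp_for_grasp(g,az,tilt):
    a=np.radians(az);t=np.radians(tilt)
    return np.array(g)+19*np.array([np.sin(t)*np.cos(a),np.sin(t)*np.sin(a),-np.cos(t)])
E
python3 -m jog '196 -360 95 0 0 -40 0.5;196 -360 95 0 0 -40 0.5;196 -360 95 0 0 -40 0.5;196 -360 95 0 0 -40 0.5;196 -360 95 0 0 -40 0.5;196 -360 95 0 0 -40 0.5;196 -360 95 0 0 -40 0.5;196 -360 95 0 0 -40 0.5;196 -360 95 0 0 -40 0.5;196 -360 95 0 0 -40 0.5'
python3 - <<'E'
from plan import *
az=78.8;t=35
g=[574,-147.3,43]
T=tcp_for_grasp(g,az,t); print(T)
a=np.radians(az);tt=np.radians(t)
d=np.array([np.sin(tt)*np.cos(a),np.sin(tt)*np.sin(a),-np.cos(tt)])
P=T-100*d; print(P); plan(P,az,t)
E
```

```text
time_s: 0.98
ee_pos: [0.3988, 0.152, 0.2997]
eef_rot: [-1.571, 0.0, -1.079]
force: [0.9, 1.2, -0.2]
grip_width: 0.0471
[ 576.11675669 -136.60959752   27.43611116]
[ 564.97593199 -192.87487374  109.35131559]
shift [ 166.2 -344.9 -190.3] rot [ 35.29   5.24 -38.15] |rot| 52.2
```

```bash
python3 -m jog '166 -345 -130 35.3 5.2 -38.2 0.5;166 -345 -130 35.3 5.2 -38.2 0.5;166 -345 -130 35.3 5.2 -38.2 0.5;166 -345 -130 35.3 5.2 -38.2 0.5;166 -345 -130 35.3 5.2 -38.2 0.5;166 -345 -130 35.3 5.2 -38.2 0.5;166 -345 -130 35.3 5.2 -38.2 0.5;166 -345 -130 35.3 5.2 -38.2 0.5;166 -345 -130 35.3 5.2 -38.2 0.5;166 -345 -130 35.3 5.2 -38.2 0.5'
python3 - <<'E'
from plan import *
plan([564.98,-192.87,109.35],78.8,35); print(get_obs()['qpos'].round(2))
for n in ['top','side','wrist']:
  c=camera(n); save(n+'1',c['img']); np.savez('/tmp/'+n+'1.npz',**c)
E
```

```text
time_s: 1.82
ee_pos: [0.5647, -0.1957, 0.168]
eef_rot: [-1.572, 0.612, -1.77]
force: [1.0, 0.0, 1.8]
grip_width: 0.0471
shift [  0.3   2.8 -58.6] rot [-0.06 -0.05  0.18] |rot| 0.2
[-0.63  0.57  1.34  0.55  1.53 -0.55]
```

View pics/wrist1.png

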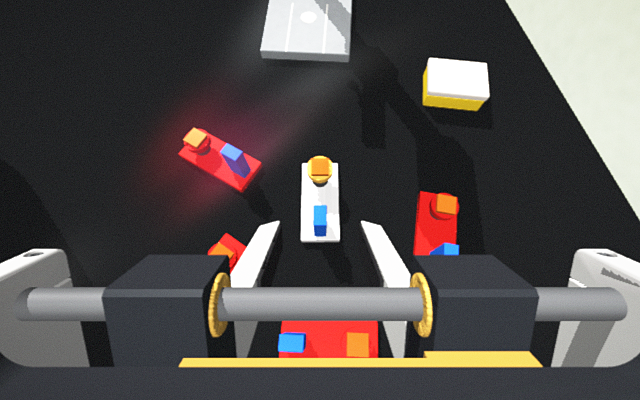

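View pics/side1.png

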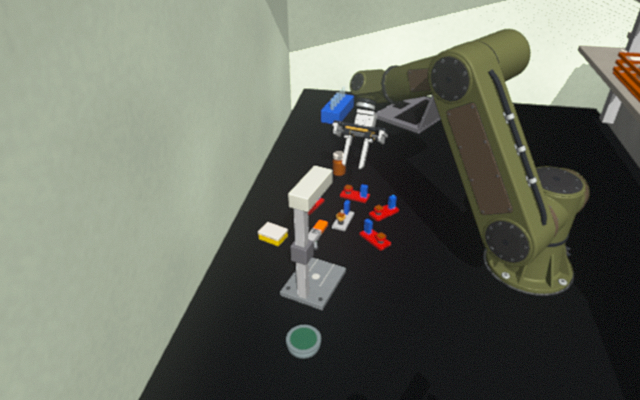

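The wrist view shows the white carrier centred between the fingers, tab at (320,220) and chip at (320,168), with the red ones to both sides and behind. I'll check the numbers from this closer view.

Run:
```python
from fit import *
for k in ('wrist',):
    c=dict(np.load(f'/tmp/{k}1.npz')); v=np.nan_to_num(world(c),nan=-9); H=hsv(c)
    near=lambda x,y,r:(np.hypot(v[...,0]-x,v[...,1]-y)<r)
    def rep(n,m):
        P=v[m]; r,b=rect(P); print(n,len(P),np.median(P,0).round(4),np.round(r[0],1),np.round(r[1],1),round(r[2],1))
    rep('plate',near(.58,-.115,.07)&(abs(v[...,2]-.01)<.004)&(H[...,1]<50)&(H[...,2]>100))
    blue=near(.575,-.145,.04)&(H[...,1]>100)&(H[...,0]>95)&(H[...,0]<135)
    rep('tabtop',blue&(v[...,2]>.0535))
    chip=near(.586,-.088,.03)&(H[...,1]>120)&(H[...,0]<30)
    z=v[chip][:,2]; print(np.percentile(z,[50,80,90,95,99]))
    zm=np.percentile(z,90); rep('chip',chip&(abs(v[...,2]-zm)<.002))
    rep('spot',near(.621,.177,.025)&(abs(v[...,2]-.016)<.006)&(H[...,2]>200)&(H[...,1]<40))
    rep('base',near(.621,.177,.15)&(abs(v[...,2]-.016)<.006)&(H[...,1]<40)&(H[...,2]>60))
```

```text
plate 1929 [ 0.5791 -0.119   0.0096] [ 580.4 -113.9] [98.3 44. ] 78.7
tabtop 249 [ 0.5743 -0.1485  0.0557] [ 574.6 -148.1] [21.5 12.1] 79.0
[0.04580928 0.04682995 0.04723947 0.04744467 0.04774207]
chip 275 [ 0.5859 -0.0892  0.0465] [585.5 -88.7] [20.4 20.1] 78.3
spot 600 [0.6208 0.1759 0.0158] [620.8 176.9] [49.  48.3] 16.8
base 4754 [0.6176 0.1569 0.0157] [618.  165.1] [115.  129.8] 74.8
```

```bash
python3 -m jog '0 3 -30 0 0 0 0.5;0 3 -59 0 0 0 0.5;3 17 -79 0 0 0 0.5;6 31 -100 0 0 0 0.5;8 45 -120 0 0 0 0.5;11 54 -134 0 0 0 0.5;11.4 59 -140.6 0 0 0 0.5;11.4 59 -140.6 0 0 0 0.5;11.4 59 -140.6 0 0 0 0.5' 30
python3 - <<'E'
from plan import *
plan([576.1,-136.9,27.4],78.7,35)
c=camera('wrist'); save('wrist2',c['img'])
E
```

```text
time_s: 2.72
ee_pos: [0.5761, -0.1354, 0.0274]
eef_rot: [-1.574, 0.612, -1.771]
force: [0.7, -0.3, 0.3]
grip_width: 0.0468
shift [-0.  -1.5  0. ] rot [-0.1  -0.12  0.05] |rot| 0.2
```

View pics/wrist2.png

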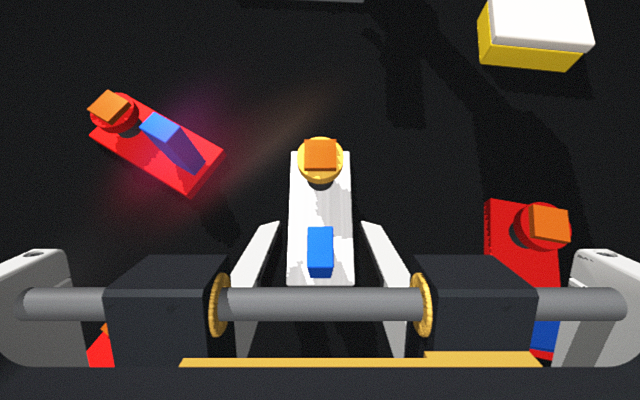

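The tab at (320,255) sits centred between the fingers, so I'll close on it.

```bash
python3 -m jog '0 0 0 0 0 0 1;0 0 0 0 0 0 1;0 0 0 0 0 0 1;0 0 0 0 0 0 1;0 0 0 0 0 0 1;0 0 0 0 0 0 1;0 0 0 0 0 0 1;0 0 0 0 0 0 1' 30
python3 -m jog '0 0 3 0 0 0 1;0 0 8 0 0 0 1;0 0 15 0 0 0 1;0 0 25 0 0 0 1;0 0 33 0 0 0 1;0 0 33 0 0 0 1;0 0 33 0 0 0 1'
cat > meas.py <<'E'
from fit import *
from plan import *
def meas(n,p0,zlift):
    c=camera('wrist'); save(n,c['img']); v=np.nan_to_num(world(c),nan=-9); H=hsv(c)
    near=lambda x,y,r:(np.hypot(v[...,0]-x,v[...,1]-y)<r)
    def rep(n,m):
        P=v[m]
        if len(P)<10: print(n,len(P)); return
        r,b=rect(P); print(n,len(P),np.median(P,0).round(4),np.round(r[0],1),np.round(r[1],1),round(r[2],1))
        A=np.c_[P[:,:2]-P[:,:2].mean(0),np.ones(len(P))]; k=np.linalg.lstsq(A,P[:,2],rcond=None)[0]; print('   slope deg',np.degrees(k[:2]).round(2))
    x,y=p0
    rep('plate',near(x-.005,y-.026,.07)&(abs(v[...,2]-.01-zlift)<.007)&(H[...,1]<50)&(H[...,2]>100))
    rep('tabtop',near(x-.012,y-.06,.04)&(H[...,1]>100)&(H[...,0]>95)&(H[...,0]<135)&(v[...,2]>.0525+zlift))
    chip=near(x,y,.03)&(H[...,1]>120)&(H[...,0]<30)
    if chip.sum()>20:
        zm=np.percentile(v[chip][:,2],85); rep('chip',chip&(abs(v[...,2]-zm)<.003))
    rep('spot',near(.621,.177,.03)&(abs(v[...,2]-.016)<.006)&(H[...,2]>200)&(H[...,1]<40))
E
python3 - <<'E'
from meas import *
meas('wrist3',(.5855,-.088),.033)
E
```

```text
time_s: 3.43
ee_pos: [0.5763, -0.136, 0.0278]
eef_rot: [-1.573, 0.612, -1.771]
force: [-0.8, -1.4, 1.9]
grip_width: 0.014
time_s: 4.02
ee_pos: [0.5766, -0.1362, 0.0615]
eef_rot: [-1.571, 0.611, -1.77]
force: [-0.2, 0.1, -2.1]
grip_width: 0.0141
plate 3210 [ 0.5798 -0.107   0.0434] [ 581.  -114.3] [97.7 44.1] 78.6
   slope deg [-0.01  0.13]
tabtop 1170 [ 0.5744 -0.1489  0.0894] [ 571.6 -161.7] [50.2 16.9] 79.2
   slope deg [-12.67 -27.39]
chip 957 [ 0.5862 -0.0896  0.0801] [586.3 -88.9] [20.9 19.6] 78.6
   slope deg [-0.12  0.69]
spot 0
```

View pics/wrist3.png

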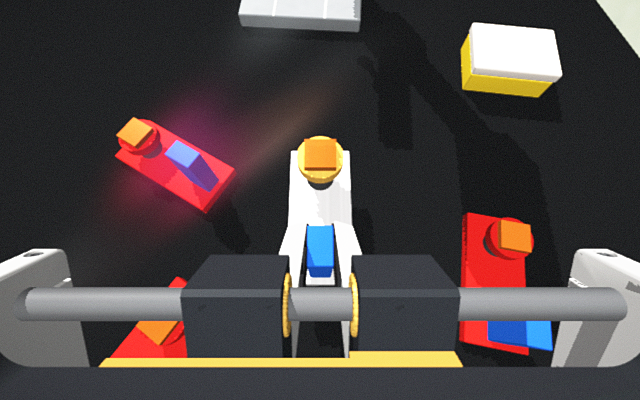

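```bash
python3 -m jog '0 0 15 0 0 0 1;0 5 30 0 0 0 1;2 20 40 0 0 -0.5 1;5 42 40 0 0 -1 1;8 65 40 0 0 -2 1;11 88 40 0 0 -3 1;14 110 40 0 0 -3.9 1;16 128 38 0 0 -3.9 1;17 138 30 0 0 -3.9 1;17 138 20 0 0 -3.9 1'
python3 -m jog '0 0 -10 0 0 0 1;0 0 -17 0 0 0 1;0 0 -17 0 0 0 1'
python3 - <<'E'
from meas import *
meas('wrist4',(.606,.05),.033); plan([608.1,130.5,61.5],74.7,35); print(get_obs()['force'])
for n in ['side','top']:
  c=camera(n); save(n+'4',c['img'][100:340,170:490],2.4)
E
```

```text
time_s: 4.9
ee_pos: [0.5937, 0.0037, 0.0819]
eef_rot: [-1.57, 0.612, -1.835]
force: [0.3, -0.3, -2.1]
grip_width: 0.0135
time_s: 5.15
ee_pos: [0.593, 0.003, 0.0629]
eef_rot: [-1.573, 0.612, -1.838]
force: [-0.5, 0.5, -2.4]
grip_width: 0.0138
plate 3202 [0.5974 0.0317 0.0447] [598.8  24.4] [97.4 44.1] 75.0
   slope deg [-0.09  0.26]
tabtop 1189 [ 0.59   -0.0095  0.0908] [586.6 -22.4] [51.3 17. ] 74.7
   slope deg [-11.57 -30.74]
chip 964 [0.6055 0.0487 0.0815] [605.6  49.4] [20.8 19.6] 73.8
   slope deg [-0.13  1.18]
spot 2301 [0.6204 0.1753 0.0157] [620.2 176.5] [57.6 59.7] 27.9
   slope deg [0.08 0.07]
shift [ 14.8 127.6  -2.3] rot [-0.07 -0.04 -0.1 ] |rot| 0.1
[ 0.3173884  -0.29565989 -2.55568629]
```

View pics/wrist4.png

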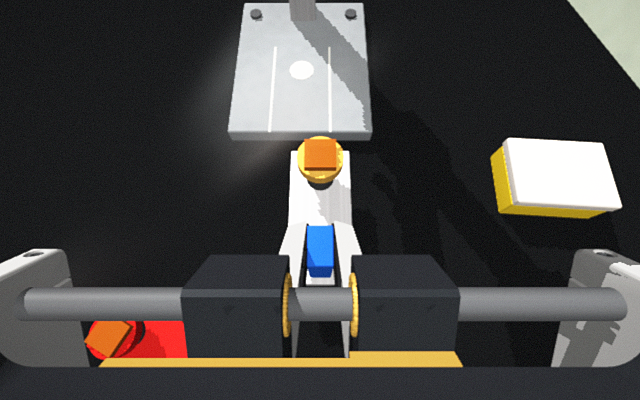

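View pics/side4.png

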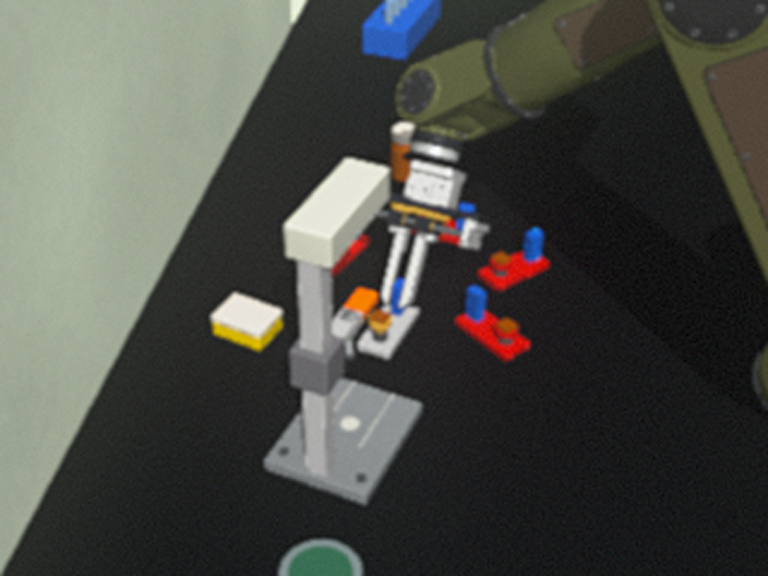

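Run:
```python
from meas import *
c=camera('wrist'); W=world(c); im=c['img'][50:90,280:325]; g=im.min(2)
m=(g>np.percentile(g,50)+ (int(g.max())-np.percentile(g,50))*.6).astype(np.uint8)
n,l,st,ce=cv2.connectedComponentsWithStats(m); i=1+np.argmax(st[1:,4]); print(st[i],ce[i])
P=W[50:90,280:325][l==i]; r,b=rect(P); print(P.mean(0),r)
```

```text
[  9  12  24  19 345] [20.22898551 21.27826087]
[nan nan nan] ((621.1527709960938, 178.92649841308594), (21.107250213623047, 21.625225067138672), 35.97568130493164)
```

```bash
python3 -m jog '2 12 -1 0 0 0 1;4 30 -3 0 0 0 1;6 50 -5 0 0 0 1;9 70 -8 0 0 0 1;11 90 -8 0 0 0 1;13 108 -8 0 0 0 1;15 122 -8 0 0 0 1;15.5 128.5 -8 0 0 0 1;15.5 128.5 -8 0 0 0 1;15.5 128.5 -8 0 0 0 1'
python3 - <<'E'
from meas import *
meas('wrist5',(.621,.177),.027); plan([608.3,131.3,43.8],74.7,35);
c=camera('side'); np.savez('/tmp/side5.npz',**c); save('side5',c['img'][160:320,260:420],3.7)
E
```

```text
time_s: 6.18
ee_pos: [0.6094, 0.1314, 0.0572]
eef_rot: [-1.569, 0.612, -1.835]
force: [0.5, -0.1, -2.2]
grip_width: 0.0137
plate 3199 [0.614  0.1602 0.0391] [615.2 152.8] [97.5 44.1] 74.8
   slope deg [0.12 0.08]
tabtop 1187 [0.6064 0.1188 0.0851] [602.3 105.5] [52.7 16.9] 75.3
   slope deg [-18.61 -36.23]
chip 4534 [0.616  0.1569 0.1831] [616.4 157.7] [20.3 26.1] 74.7
   slope deg [-0.04 -0.44]
spot 312 [0.5967 0.1795 0.0159] [620.1 176.5] [34.4 58.6] 72.0
   slope deg [ 0.19 -0.49]
shift [ -1.2   0.3 -13.4] rot [-0.03  0.09 -0.09] |rot| 0.1
```

View pics/side5.png

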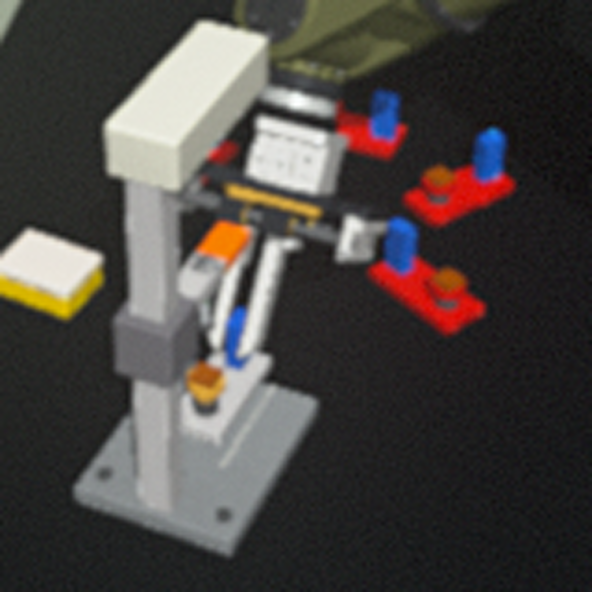

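View pics/wrist5.png

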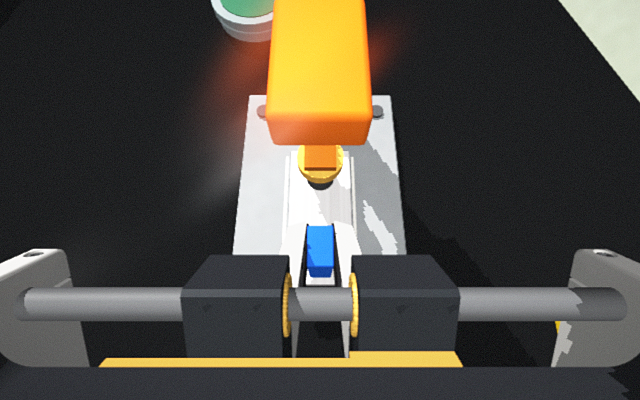

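```bash
python3 -m jog '-0.5 -0.3 -3 0 0 0 1;-1 -0.5 -6 0 0 0 1;-1 -0.5 -9 0 0 0 1;-1 -0.5 -11 0 0 0 1;-1 -0.5 -12 0 0 0 1;-1 -0.5 -12.5 0 0 0 1;-1 -0.5 -13 0 0 0 1;-1 -0.5 -13 0 0 0 1'
python3 - <<'E'
from meas import *
meas('wrist6',(.621,.177),.016)
E
```

```text
time_s: 6.95
ee_pos: [0.6085, 0.1303, 0.0442]
eef_rot: [-1.569, 0.612, -1.836]
force: [-0.2, 0.5, -1.5]
grip_width: 0.0135
plate 3199 [0.6131 0.1591 0.026 ] [614.4 151.9] [97.8 44.2] 74.9
   slope deg [0.04 0.18]
tabtop 1180 [0.6054 0.1177 0.072 ] [602.4 109.1] [43. 17.] 76.4
   slope deg [-24.11 -34.98]
chip 959 [0.6212 0.1761 0.0627] [621.2 176.7] [21.  19.6] 73.9
   slope deg [0.2  0.79]
spot 431 [0.5978 0.1795 0.0158] [621.4 179.4] [36.8 59.8] 82.2
   slope deg [ 0.2  -0.08]
```

```bash
python3 -m jog '0 0 -0.4 0 0 0 1;0 0 -0.7 0 0 0 1;0 0 -0.7 0 0 0 0.9;0 0 -0.7 0 0 0 0.7;0 0 -0.7 0 0 0 0.6;0 0 -0.7 0 0 0 0.6;0 0 -0.7 0 0 0 0.6;0 0 -0.7 0 0 0 0.6;0 0 -0.7 0 0 0 0.6'
python3 - <<'E'
from meas import *
meas('wrist7',(.621,.177),.016)
c=camera('side'); np.savez('/tmp/side7.npz',**c); save('side7',c['img'][160:320,260:420],3.7)
E
```

```text
time_s: 7.75
ee_pos: [0.6086, 0.1303, 0.0436]
eef_rot: [-1.569, 0.612, -1.836]
force: [-0.1, -0.8, -0.5]
grip_width: 0.0378
plate 5517 [0.6124 0.146  0.0256] [614.5 151.7] [97.5 44.1] 74.7
   slope deg [0.03 0.23]
tabtop 1106 [0.6056 0.1176 0.0716] [604.1 107.3] [45.4 41.9] 69.2
   slope deg [-47.38 -54.7 ]
chip 975 [0.6213 0.1762 0.0624] [621.4 177.1] [21.4 19.4] 74.1
   slope deg [0.31 1.2 ]
spot 438 [0.5977 0.1793 0.0158] [621.5 180. ] [38.3 59.7] 81.7
   slope deg [-0.04 -0.17]
```

View pics/wrist7.png

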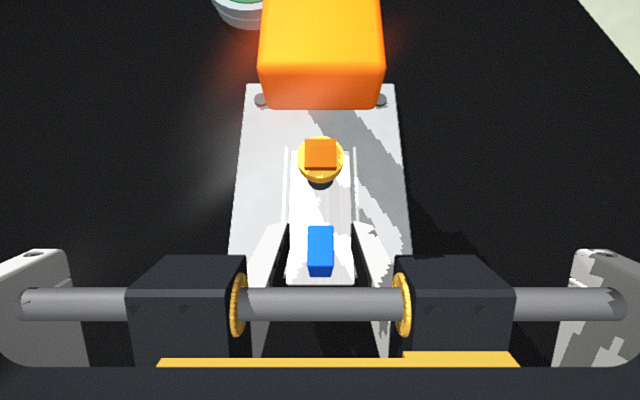

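View pics/side7.png

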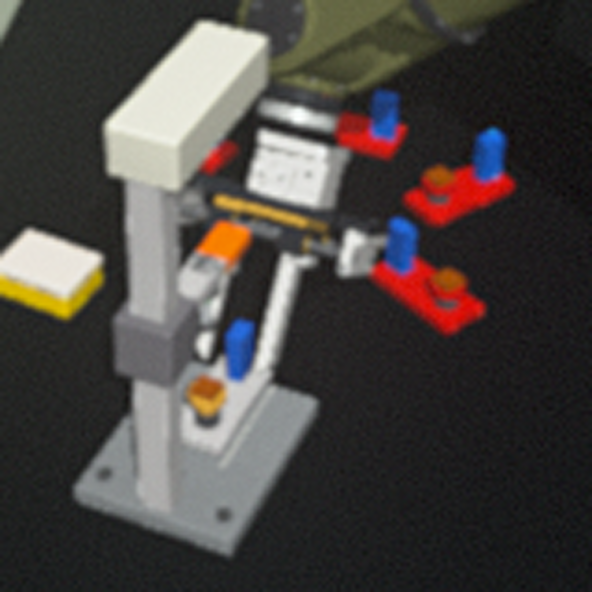

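```bash
python3 -m jog '-2 -8 12 0 0 0 0.6;-5 -19 29 0 0 0 0.6;-9 -33 49 0 0 0 0.6;-13 -47 69 0 0 0 0.6;-17 -60 90 0 0 0 0.8;-19 -70 115 0 0 0 1;-20 -75 140 0 0 0 1;-20 -75 160 0 0 0 1;-20 -75 165 0 0 0 1;-20 -75 165 0 0 0 1' 40
python3 - <<'E'
from meas import *
print(get_obs()['grip_width'],get_obs()['force'])
c=camera('wrist'); save('wrist8',c['img']); v=np.nan_to_num(world(c),nan=-9); H=hsv(c)
m=(H[...,1]>120)&(H[...,0]<30)&(np.hypot(v[...,0]-.612,v[...,1]-.143)<.05)&(abs(v[...,2]-.183)<.004)
P=v[m]; print(len(P),np.median(P,0),rect(P)[0]); 
g=np.array([np.cos(np.radians(74.7)),np.sin(np.radians(74.7))])
T=np.array([621.1,177.1])-31*g; plan([*T,200],74.7,35)
c=camera('side'); save('side8',c['img'][160:320,260:420],3.7)
E
```

```text
time_s: 8.68
ee_pos: [0.5888, 0.0548, 0.2103]
eef_rot: [-1.565, 0.612, -1.834]
force: [0.2, 1.1, -1.0]
grip_width: 0.0017
0.001657958472328601 [ 0.21246174  1.13515702 -0.95742089]
1405 [0.61332293 0.14639635 0.18314118] ((613.9524536132812, 148.3888397216797), (42.640480041503906, 25.79594612121582), 75.9921875)
shift [24.5 92.2 -8.7] rot [-0.01  0.12 -0.05] |rot| 0.1
```

View pics/wrist8.png

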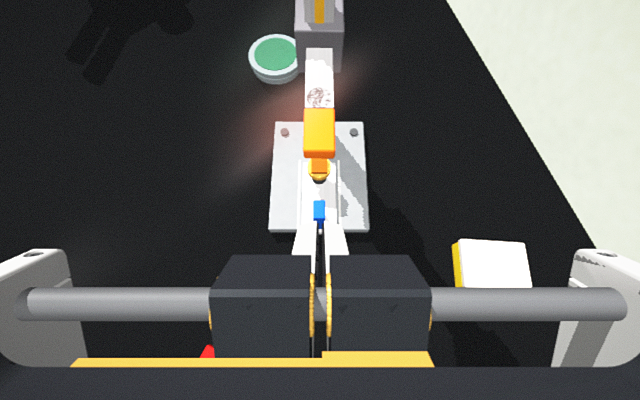

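View pics/side8.png

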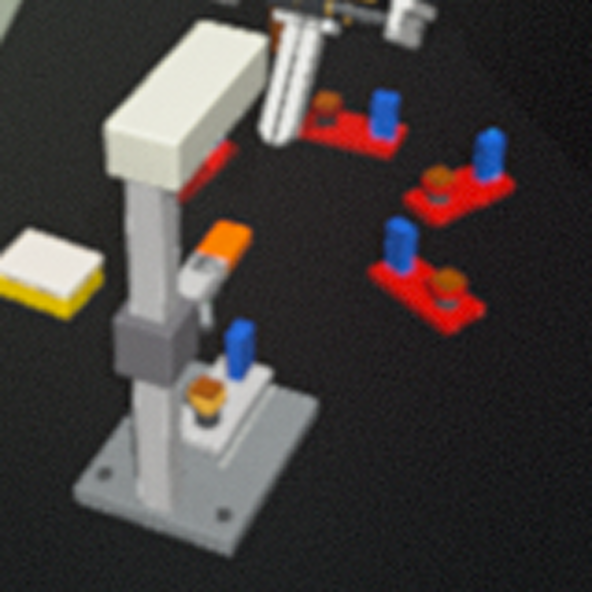

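```bash
python3 -m jog '0 0 -8 0 0 0 1;4 12 -14 0 0 0 1;9 30 -16 0 0 0 1;14 50 -16 0 0 0 1;19 70 -16 0 0 0 1;22 83 -16 0 0 0 1;24 90.3 -16 0 0 0 1;24 90.3 -16 0 0 0 1;24 90.3 -16 0 0 0 1' 40
python3 - <<'E'
from meas import *
print(get_obs()['ee_pos'],get_obs()['force'])
c=camera('wrist'); save('wrist9',c['img'])
c=camera('side'); save('side9',c['img'][160:320,260:420],3.7)
E
```

```text
time_s: 9.53
ee_pos: [0.6119, 0.1456, 0.1911]
eef_rot: [-1.571, 0.611, -1.836]
force: [0.5, -0.6, -0.0]
grip_width: 0.0004
[0.61191792 0.14558813 0.19111396] [ 0.54236186 -0.56484954 -0.04628479]
```

View pics/wrist9.png

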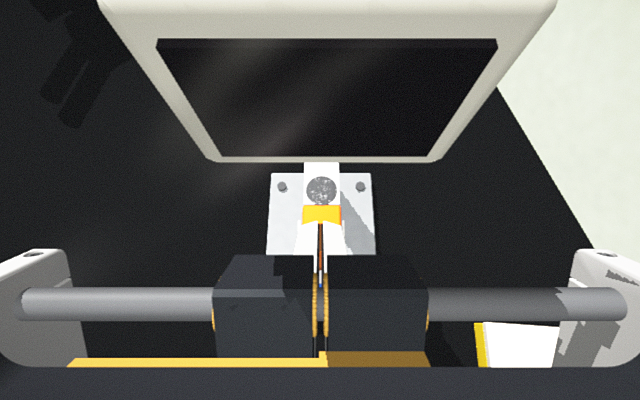

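View pics/side9.png

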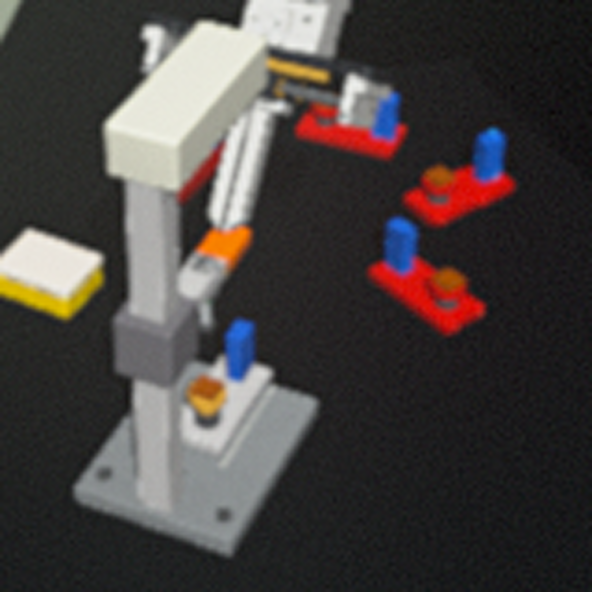

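```bash
python3 -m jog '0 0 -2 0 0 0 1;0 0 -4 0 0 0 1;0 0 -6 0 0 0 1;0 0 -8 0 0 0 1;0 0 -10 0 0 0 1;0 0 -10 0 0 0 1'
python3 -m jog '0 0 -4 0 0 0 1;0 0 -8 0 0 0 1;0 0 -12 0 0 0 1;0 0 -16 0 0 0 1;0 0 -20 0 0 0 1;0 0 -24 0 0 0 1;0 0 -28 0 0 0 1;0 0 -32 0 0 0 1;0 0 -32 0 0 0 1'
cat > pad.py <<'E'
from meas import *
def padz(n):
    print('obs',get_obs()['ee_pos'].round(4),get_obs()['force'].round(2))
    for cam in ('wrist','side'):
        c=camera(cam); save(n+cam,c['img'] if cam=='wrist' else c['img'][170:310,270:410],1 if cam=='wrist' else 4.2)
        v=np.nan_to_num(world(c),nan=-9); H=hsv(c)
        o=(H[...,1]>120)&(H[...,0]<30)
        m=o&(np.hypot(v[...,0]-.613,v[...,1]-.147)<.04)&(v[...,2]>.09)
        if m.sum()>10:
            z=v[m][:,2]; zt=np.percentile(z,85); k=abs(z-zt)<.003; print(cam,'pad',m.sum(),np.median(z[k]).round(4),rect(v[m][k])[0])
        m=o&(np.hypot(v[...,0]-.621,v[...,1]-.177)<.03)&(v[...,2]<.08)&(v[...,2]>.04)
        if m.sum()>10:
            z=v[m][:,2]; zt=np.percentile(z,85); k=abs(z-zt)<.003; print(cam,'chip',m.sum(),np.median(z[k]).round(4))
E
python3 -c "
from pad import *
padz('p10')"
```

```text
time_s: 10.13
ee_pos: [0.6123, 0.1442, 0.1817]
eef_rot: [-1.57, 0.612, -1.838]
force: [-0.7, -2.3, 4.3]
grip_width: 0.0004
time_s: 10.88
ee_pos: [0.6123, 0.1439, 0.1495]
eef_rot: [-1.57, 0.612, -1.838]
force: [-1.7, 0.3, 4.3]
grip_width: 0.0004
obs [0.6123 0.1439 0.1495] [-1.68  0.26  4.27]
wrist pad 944 0.1551 ((614.1271362304688, 150.01010131835938), (2.4798080921173096, 2.182305335998535), 44.68851089477539)
side pad 86 0.1454 ((615.164794921875, 150.08103942871094), (37.306358337402344, 26.39004898071289), 83.88304138183594)
side chip 66 0.0638
```

View pics/p10side.png

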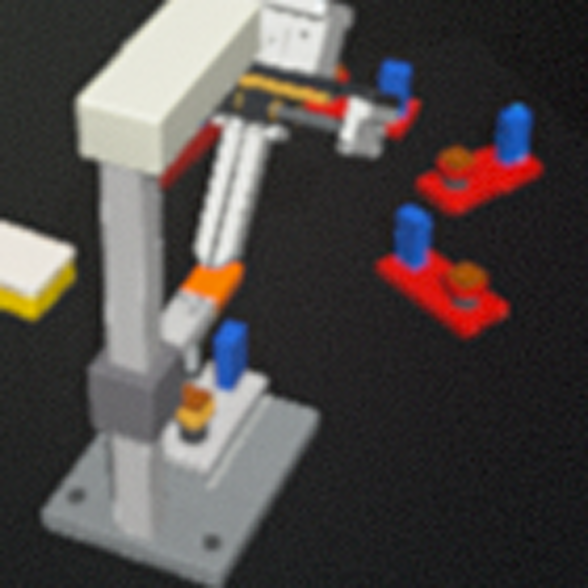

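View pics/p10wrist.png

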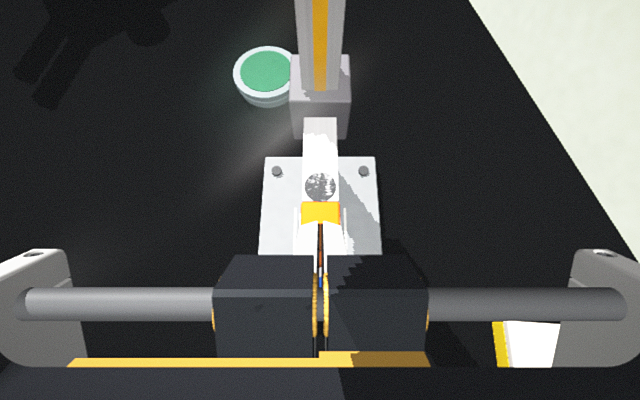

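```bash
sed -i 's/-.613,v\[...,1\]-.147)<.04)/-.6165,v[...,1]-.160)<.014)/; s/,85); k=abs(z-zt)<.003; print(cam,.pad/,60); k=abs(z-zt)<.003; print(cam,"pad/; s/"pad.,m.sum/"pad",m.sum/' pad.py; grep pad\" pad.py
python3 -m jog '0 0 -3 0 0 0 1;0 0 -6 0 0 0 1;0 0 -9 0 0 0 1;0 0 -12 0 0 0 1;0 0 -15 0 0 0 1;0 0 -18 0 0 0 1;0 0 -19 0 0 0 1;0 0 -19 0 0 0 1;0 0 -19 0 0 0 1'
python3 -c "
from pad import *
padz('p11')"
```

```text
z=v[m][:,2]; zt=np.percentile(z,60); k=abs(z-zt)<.003; print(cam,"pad",m.sum(),np.median(z[k]).round(4),rect(v[m][k])[0])
time_s: 11.73
ee_pos: [0.6124, 0.1439, 0.131]
eef_rot: [-1.569, 0.612, -1.838]
force: [-1.2, 0.5, 3.4]
grip_width: 0.0001
obs [0.6124 0.1439 0.131 ] [-1.2   0.51  3.42]
wrist pad 804 0.1256 ((617.6268310546875, 160.94039916992188), (16.285581588745117, 25.06447410583496), 75.776123046875)
side pad 46 0.127 ((616.198486328125, 157.3720245361328), (19.387351989746094, 25.042747497558594), 75.96056365966797)
side chip 49 0.0614
```

```bash
for i in 1; do python3 -m jog '0 0 -1 0 0 0 1;0 0 -1 0 0 0 1;0 0 -1 0 0 0 1'; python3 -c "
from pad import *
padz('p12')"; done
```

```text
time_s: 12.08
ee_pos: [0.6125, 0.1439, 0.1301]
eef_rot: [-1.569, 0.612, -1.838]
force: [-1.3, -0.5, 5.5]
grip_width: 0.0005
obs [0.6125 0.1439 0.1301] [-1.28 -0.54  5.55]
wrist pad 793 0.125 ((617.5358276367188, 160.70144653320312), (15.710898399353027, 25.03860092163086), 76.03441619873047)
side pad 48 0.1268 ((615.7658081054688, 157.7415771484375), (21.380386352539062, 24.437923431396484), 73.3855209350586)
side chip 48 0.0628
```

```bash
python3 -m jog '0 0 -1 0 0 0 1;0 0 -2 0 0 0 1;0 0 -2 0 0 0 1;0 0 -2 0 0 0 1' | sed -n '1,2p;4p'
python3 -m jog '0 0 -1 0 0 0 1;0 0 -2 0 0 0 1;0 0 -2 0 0 0 1;0 0 -2 0 0 0 1'| sed -n '1,2p;4p'
python3 -m jog '0 0 -1 0 0 0 1;0 0 -2 0 0 0 1;0 0 -2 0 0 0 1;0 0 -2 0 0 0 1'| sed -n '1,2p;4p'
python3 -c "
from pad import *
padz('p13')"
```

```text
time_s: 12.52
ee_pos: [0.6125, 0.1439, 0.1283]
force: [-1.3, 1.0, 4.3]
time_s: 12.85
ee_pos: [0.6125, 0.1439, 0.1266]
force: [-2.9, 0.5, 6.6]
time_s: 13.18
ee_pos: [0.6125, 0.1439, 0.125]
force: [-4.1, 0.1, 7.0]
obs [0.6125 0.1439 0.125 ] [-4.13  0.07  6.98]
wrist pad 784 0.12 ((617.5343017578125, 160.82440185546875), (15.942903518676758, 24.826290130615234), 76.52449798583984)
side pad 44 0.121 ((615.404296875, 159.097412109375), (22.444395065307617, 22.512292861938477), 57.084068298339844)
side chip 42 0.0621
```

View pics/p13side.png

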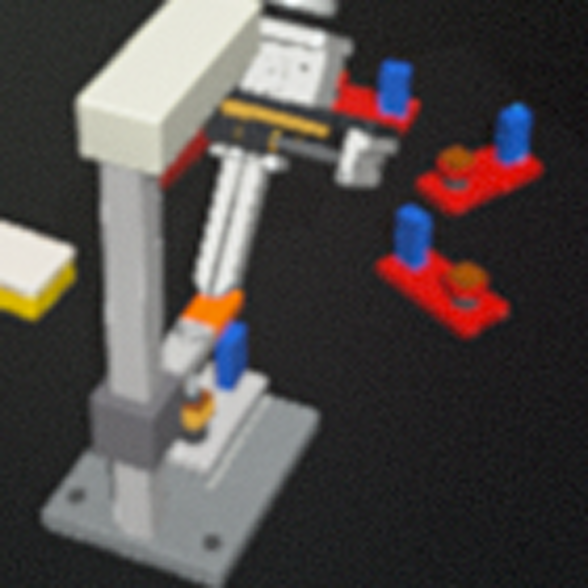

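```bash
python3 -m jog '0 0 -1 0 0 0 1;0 0 -2 0 0 0 1;0 0 -2 0 0 0 1;0 0 -2 0 0 0 1' | sed -n '1,2p;4p'
python3 -m jog '0 0 -1 0 0 0 1;0 0 -1.8 0 0 0 1;0 0 -1.8 0 0 0 1;0 0 -1.8 0 0 0 1'| sed -n '1,2p;4p'
python3 -c "
from pad import *
padz('p14')"
```

```text
time_s: 13.62
ee_pos: [0.6126, 0.144, 0.1235]
force: [-3.8, -0.2, 8.2]
time_s: 13.95
ee_pos: [0.6126, 0.144, 0.1224]
force: [-4.5, -0.7, 8.9]
obs [0.6126 0.144  0.1224] [-4.53 -0.7   8.94]
wrist pad 789 0.1175 ((617.6241455078125, 160.99110412597656), (16.27286148071289, 24.8253116607666), 76.55465698242188)
side pad 39 0.1188 ((617.4269409179688, 156.69586181640625), (18.91282844543457, 25.25596809387207), 83.40701293945312)
side chip 42 0.0609
```

```bash
python3 -m jog '0 0 -1 0 0 0 1;0 0 -1.5 0 0 0 1;0 0 -1.5 0 0 0 1;0 0 -1.5 0 0 0 1' | sed -n '1,2p;4p'
python3 -m jog '0 0 2 0 0 0 1;-1 -3 6 0 0 0 1;-4 -13 18 0 0 0 1;-8 -28 38 0 0 0 1;-14 -50 60 0 0 0 1;-20 -75 75 0 0 0 1;-24 -90 85 0 0 0 1;-24 -90 85 0 0 0 1;-24 -90 85 0 0 0 1' | sed -n '1,2p;4p'
python3 -c "
from pad import *
padz('p15')
c=camera('wrist'); meas('w15',(.621,.177),.016)
c=camera('side'); save('s15',c['img'][215:305,290:370],6.5)
m=camera('wrist'); save('w15c',m['img'][60:260,220:420],3)
"
```

```text
time_s: 14.38
ee_pos: [0.6126, 0.144, 0.1216]
force: [-4.3, -1.1, 9.9]
time_s: 15.13
ee_pos: [0.5887, 0.0534, 0.2066]
force: [0.7, 1.2, -0.6]
obs [0.5887 0.0534 0.2066] [ 0.74  1.22 -0.6 ]
wrist pad 412 0.1167 ((616.69677734375, 157.313720703125), (22.139392852783203, 23.736547470092773), 75.61219787597656)
side pad 47 0.1179 ((616.1146850585938, 158.11245727539062), (21.056413650512695, 24.00504493713379), 72.1794204711914)
side chip 45 0.0618
plate 1090 [0.6137 0.1471 0.0257] [615.7 156.6] [87.8 44. ] 74.7
   slope deg [-0.06 -0.06]
tabtop 221 [0.6058 0.1178 0.0717] [606.  118.6] [21.1 12.3] 75.0
   slope deg [-0.7   0.91]
chip 405 [0.6164 0.158  0.1167] [616.5 157.6] [20.2 23.6] 74.7
   slope deg [-0.38  0.04]
spot 156 [0.5978 0.1795 0.0158] [620.5 177.5] [35.5 58. ] 73.6
   slope deg [0.2  0.36]
```

View pics/s15.png

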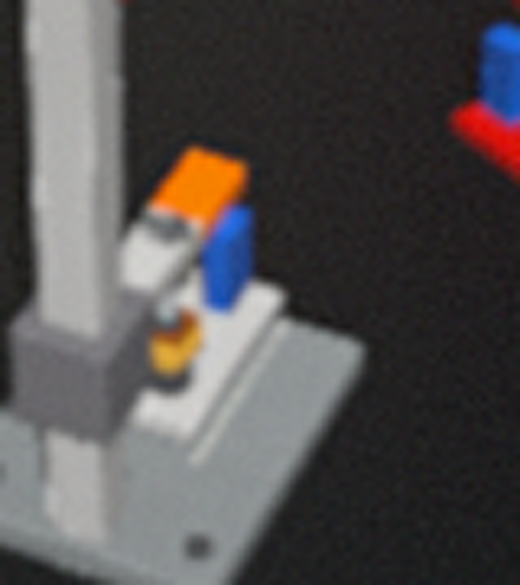

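View pics/w15c.png

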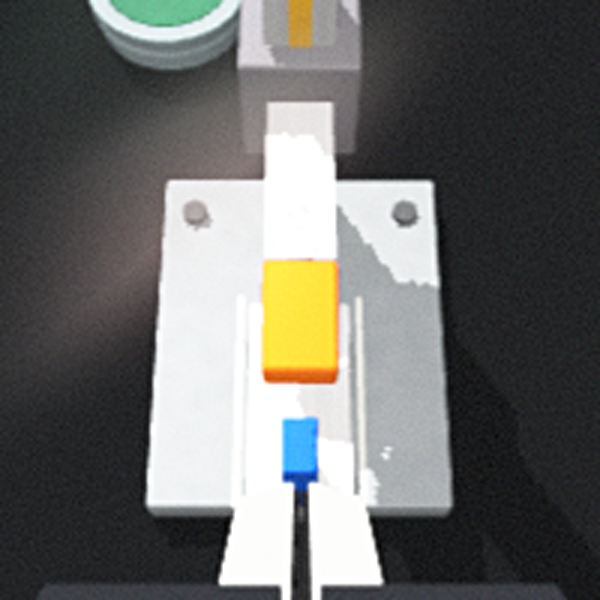

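The pad now stands at 116.7 mm (wrist) or 117.9 mm (side), and the chip top was at 62.4 mm. That puts the foot about 4.5 to 5.7 mm in, and the force rise agrees. The crops show the foot on the chip at side crop (175,320), the carrier flat, and the gripper clear.

```bash
python3 -c "
from h import *
for n in ('top',):
    c=camera(n); W=world(c)
    for k,(u,v) in dict(jar=(476,191),box=(310,145),dish=(165,213)).items(): print(k,W[v,u].round(4))
print(get_obs()['joint_vel'].round(3)); hand_in()"
```

```text
jar [ 0.6393 -0.4214  0.0805]
box [0.7905 0.0075 0.0311]
dish [0.6101 0.4013 0.023 ]
[-0.004 -0.002 -0.    -0.     0.001  0.001]
the job is handed in; nothing more can be done
```

I stood the white-plated carrier on the gauge base with its tab towards the open front, then let go while the foot was still about 60 mm clear. I then pressed the orange pad down with shut fingers, backed off and handed in after about 15 s of the 66 s allowed.

- **Carrier position:** the last measurement put its origin about 1 mm from the point under the foot. It was in line with the gauge to within about 0.5° and standing flat.
- **Foot depth:** I worked this out from heights, not from the joint itself.
  - The wrist camera gave about 5.7 mm and the side camera about 4.5 mm.
  - The finger travel after the force rose gave about 5.4 mm.
  - All are inside the 3.5 to 8.5 mm window.
- **Green ring:** I could not see it clearly enough to use as an independent check.
- **Bystanders:** the top camera read the jar, slide box and dish within about 4 mm of their first positions, apart from the jar's height reading, which was 9 mm lower. That was a single reading on its cap and I did not follow it up.
- **Robot:** it was clear of everything and at rest when I handed in.

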